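# Sieve the dredged nodules and park the sieve in its catch

## Robot

A 6-joint arm with a two-finger parallel gripper is mounted at the origin on the work surface. World frame = base frame: x ahead of the robot, y to its left, z up, the work surface at z = 0. Lengths are in m, angles in rad, forces in N, time in s.
With the tool pointing down it reaches from about 0.25 to 0.725 m from the base axis. Payload 4 kg.
Tool frame: the origin (TCP) lies midway between the tips of the shut fingers; the grasp point (between the pads) lies 19 mm behind it; z points along the fingers, y is the direction in which the jaws open and shut (so a half turn about z gives the same grasp; the last joint's range is limited). The gripper opens to 85 mm and grips with 20 to 120 N. Pads are 22 mm wide; open, the fingers measure 114 mm over their backs; the gripper's body (76 mm by 85 mm) begins 54 mm behind the grasp point. The pads swing forward as they close: fully open they stand 13 mm farther back than shut.
Start: joints at [1.306, 0.241, 0.005, 1.335, 0, 1.571], TCP at [0.131, 0.483, 0.231] pointing down, gripper open.
Joint ranges: [-2.72, 2.72], [-1.05, 1.87], [-1.09, 1.28], [-1.99, 2.15], [-1.42, 1.44], [-3.14, 3.14]. Speed limits (rad/s): [2.79, 2.79, 3.14, 3.14, 3.14, 3.14].

## Interface

Orientations are given as [roll, pitch, yaw] about the fixed x, y, z axes, in that order (R = Rz(yaw) Ry(pitch) Rx(roll)).
In Python, from cell import read_state, grab_frame, get_calibration, sign_off, search_frame, mark_of gives the robot as it stands.
- The arm moves only by the shell command python3 -m creep 'ROWS' [FORCE]. ROWS is JSON, a list of rows, each an object with "hand": the finger opening in cm, from 0 to 8.54; "delta_pos": the shift along the world's x, y, z in cm, a list of three; "spin": the turn about the world's z in rad. In form: [{"hand": hand, "delta_pos": [dx, dy, dz], "spin": spin}, ...]. A call has exactly 8 rows; each row is the pose to reach, as a shift and turn from the pose commanded when the call began; what a row does not reach only later rows make up. A row lasts 1/8 s, in which the tool goes at most 62.5 mm and 10.7 degrees, less where a joint would pass 70% of its speed; a pose out of reach is approached as far as the arm can. A call with a gripper value outside its range is refused whole. The fingers move at their own pace and stop on an object; FORCE is the grip in N (left out, the last holds). Time passes only in rows, so rows that repeat a pose let the fingers close, or fill a call up. It gives the time, the measured TCP pose, the force and the opening at its end, in the units of the state.
- read_state(): the state, without advancing time (a new reading comes with each control period).
- grab_frame(name): name is "side" or "top" or "wrist"; returns the picture (480x640x3 uint8, blue, green, red); there is no depth.
- get_calibration(name): a dict with "intrinsics" (3x3 intrinsics, pixels), "D" ([k1, k2, p1, p2, k3] as OpenCV has them; the pictures are not rectified), "R" (3x3) and "t" (3): a world point X has camera coordinates R X + t; the wrist camera has in their place "T_tool_cam" (4x4, takes a point from camera to tool coordinates, whose origin is the TCP and whose axes are the flange's). Camera axes: x right, y down, z forward; pixel columns grow to the right and rows downward; lengths in m; the calibration is good to about 2 mm. A picture is of the moment at which its call begins: read the wrist's pose just before it. get_calibration takes no time and is no camera call.
- sign_off(): hands the job in, once; it reports no verdict.
Trained networks look in the newest picture that a camera, given by its name, has taken for a name from the list of things; names that differ only in an ending like _2 or _b are one class to them, and where a whole thing is asked for, a point or a joint stands for the part that bears it (a point fixed in the world has none). Each returns a list of dicts, best first, with "conf" (0 to 1); they miss things now and then, are a little off and sometimes report something else, mostly with a low value. They report only what shows in the picture. A call takes as long as a camera call. They do not tell look-alikes from the thing itself.
- search_frame(thing, camera): "extent" ([centre column, centre row, width, height] in pixels, round what is visible of it).
- mark_of(thing, camera): "centre" ([column, row] in pixels: a listed point, or the origin of a listed thing).
The state is a dict: "time": time; "joint_pos": joint angles; "dq": joint speeds; "tau": joint torques, N m; "ee_pos": TCP position; "eef_rot": TCP orientation; "ft_force": force on the tool from outside, world axes, zero at the start; "ft_torque": the same for the moment, N m; "grip_width": finger opening in m.
Only numpy, scipy, OpenCV 4.12 (cv2) and the standard library are available. Lean on these libraries where they do the work, as an engineer would, in place of code of your own. Each camera call takes 0.05 s, during which the arm holds its last target. There are 200 camera calls.

## Task

Take the sieve by its black handle and, keeping it down flat on the ledges of the catch box, shake it briskly side to side up to the roller catch and back against the sprung buffer, so that it knocks the buffer plate partly in but never drives it solid, until all five small nodules have dropped through into the box and only the three large ones stay in the sieve. Then push the sieve fully home through the roller catch and let go. Knock and press gently, do not touch the nodules with the fingers, and leave the bottle, the cup and the jar where they stand.

Things in the scene. Friction and masses are not known exactly. Their poses are not given: they have to be found in the camera images.
- catchbox: white open catch box fixed to the bench, 161 x 289 mm, walls 66 mm high; origin under it on the bench, z up, y along its length: the sieving direction, +y towards the home end. Tray floor 5 mm thick, from x = -63 to 63 mm and y = -139 to 106 mm. Pressing or knocking the sieve against the box (ledges, stop, buffer, faces or catch) with more than 40 N damages it
- ledges (a point): middle of the box, level with the tops of the two ledges (46 mm above the bench) that run along y inside its long walls; axes as the box's. The plastic is slick: the sieve slides on them along y against about 1 to 2 N, with 1.5 mm play to each side in x
- stop_end (a point): middle of the box's -y end wall, on its top edge. Before it an aluminium stop block with the sprung buffer plate lies across the box, clamped at a setting that differs each time and is not measured: the buffer meets the sieve when the sieve's origin is somewhere between y = -36 and y = -2 mm in the box's frame (103 to 137 mm from this point along y). Find it by feel
- buffer (a joint): how far the sprung black buffer plate (100 x 20 mm, facing +y, on the stop block at the -y end) is pushed in: 0 = out, 0.010 m = driven solid against the rigid block. It takes about 2.5 N to start and 1.2 N more per mm. A good knock pushes it in by 3 to 7 mm; under 2.5 mm does not count, over 9 mm is too hard
- home_faces (a point): midway between the two upright steel home faces at the box's +y end, y = 106 mm in the box's frame. Fully home, the sieve's +y wall touches them, its origin at y = 30 mm in the box's frame
- roller_catch (a point): middle of the sprung double-roller catch at the +y end, y = 118 mm in the box's frame: two upright rollers 12 mm apart. The tongue meets them with the sieve's origin at about y = 14 mm in the box's frame; 8 to 10 N takes it through, and it snaps home, held with 1 to 2 mm of play. The same pull brings it out again
- sieve: loose steel box sieve, 146 mm (x) x 152 mm (y), walls 44 mm high, 3 to 4 mm thick, 0.36 to 0.6 kg; origin at the centre of its underside, z up. It rests on the ledges with its axes parallel to the box's, origin 46 mm above the bench, and must stay down: not lifted over 12 mm or tipped over 0.2 rad
- sieve_floor (a point): middle of the sieve's floor, 7 mm above its origin; axes as the sieve's. Three shallow troughs run along x (at y = -57, 0, 57 mm, 32 mm wide, middle 1.8 mm lower than the edges); between them are 25 mm wide slots centred at y = -28.5 and 28.5 mm. A nodule rolls out of its trough only in brisk strokes along y
- sieve_tongue (a point): centre of the round head (16 mm wide) of the tongue on the sieve's +y wall, 96.5 mm from the sieve's origin along y
- sieve_grip (a point): centre of the sieve's black handle grip, a level bar on an arch over the middle of the sieve, 72 mm above the sieve's origin: 14 mm thick along y, 80 mm long along x, 22 mm high; axes as the sieve's. Below it is free for 40 mm from its centre to the top of any nodule
- small0: one of five small sea-floor nodules: dark, lumpy, nearly a ball, 20 mm in diameter, 10 g; origin at its centre. All five start on the sieve's floor, each in a shallow trough; rolling out of it takes a brisk side-to-side movement
- small1: one of five small sea-floor nodules: dark, lumpy, nearly a ball, 20 mm in diameter, 10 g; origin at its centre. All five start on the sieve's floor, each in a shallow trough; rolling out of it takes a brisk side-to-side movement
- small2: one of five small sea-floor nodules: dark, lumpy, nearly a ball, 20 mm in diameter, 10 g; origin at its centre. All five start on the sieve's floor, each in a shallow trough; rolling out of it takes a brisk side-to-side movement
- small3: one of five small sea-floor nodules: dark, lumpy, nearly a ball, 20 mm in diameter, 10 g; origin at its centre. All five start on the sieve's floor, each in a shallow trough; rolling out of it takes a brisk side-to-side movement
- small4: one of five small sea-floor nodules: dark, lumpy, nearly a ball, 20 mm in diameter, 10 g; origin at its centre. All five start on the sieve's floor, each in a shallow trough; rolling out of it takes a brisk side-to-side movement
- large0: one of three large nodules: dark, lumpy, nearly a ball, 34 mm in diameter, 45 g; origin at its centre. They start on the sieve's floor, settled over slots they are too big to pass
- large1: one of three large nodules: dark, lumpy, nearly a ball, 34 mm in diameter, 45 g; origin at its centre. They start on the sieve's floor, settled over slots they are too big to pass
- large2: one of three large nodules: dark, lumpy, nearly a ball, 34 mm in diameter, 45 g; origin at its centre. They start on the sieve's floor, settled over slots they are too big to pass
- washbottle_mid (a point): white wash bottle standing near the box's +y end, 68 mm wide, 170 mm high; point at its middle; leave it alone
- ambercup_mid (a point): amber cup standing near the box's -y end, 72 mm wide at the rim, 85 mm high; point at half height; leave it alone
- jar_mid (a point): glass sample jar with a black lid on the far side of the box, 60 mm wide, 75 mm high; point at half height; leave it alone
Not all that is in view belongs to the job. What is shaped like the large2 but brown, pink or turquoise is not meant.

How it is judged:
On the way:
1. the sieve is knocked against the buffer, pushing the plate in by more than 2.5 mm (value of joint buffer above 0.0025 m), for 0.02 s.
At the end, for the whole second after the job is handed in: The sieve rests flat on the ledges within 3.5 mm of fully home (its origin beyond y = 26.5 mm in the catch box's frame), at rest and let go; all five small nodules lie in the catch box's tray; all three large nodules are still in the sieve (y of sieve_grip in the frame of catchbox between 0.0265 and 0.035 m and z of sieve_grip in the frame of catchbox between 0.108 and 0.124 m and angle between sieve_grip's own z axis and vertical below 0.06 rad and linear speed of sieve below 0.02 m/s and x of small0 in the frame of catchbox between -0.064 and 0.064 m and y of small0 in the frame of catchbox between -0.14 and 0.107 m and z of small0 in the frame of catchbox between 0.005 and 0.035 m and x of small1 in the frame of catchbox between -0.064 and 0.064 m and y of small1 in the frame of catchbox between -0.14 and 0.107 m and z of small1 in the frame of catchbox between 0.005 and 0.035 m and x of small2 in the frame of catchbox between -0.064 and 0.064 m and y of small2 in the frame of catchbox between -0.14 and 0.107 m and z of small2 in the frame of catchbox between 0.005 and 0.035 m and x of small3 in the frame of catchbox between -0.064 and 0.064 m and y of small3 in the frame of catchbox between -0.14 and 0.107 m and z of small3 in the frame of catchbox between 0.005 and 0.035 m and x of small4 in the frame of catchbox between -0.064 and 0.064 m and y of small4 in the frame of catchbox between -0.14 and 0.107 m and z of small4 in the frame of catchbox between 0.005 and 0.035 m and x of large0 in the frame of sieve between -0.07 and 0.07 m and y of large0 in the frame of sieve between -0.074 and 0.074 m and z of large0 in the frame of sieve between 0.01 and 0.045 m and x of large1 in the frame of sieve between -0.07 and 0.07 m and y of large1 in the frame of sieve between -0.074 and 0.074 m and z of large1 in the frame of sieve between 0.01 and 0.045 m and x of large2 in the frame of sieve between -0.07 and 0.07 m and y of large2 in the frame of sieve between -0.074 and 0.074 m and z of large2 in the frame of sieve between 0.01 and 0.045 m); the robot touches nothing.
It fails at once if the buffer plate is driven in by more than 9 mm (value of joint buffer above 0.009 m).
It fails at once if the sieve is pressed or knocked against the catch box (its ledges, stop, buffer, home faces or catch) with more than 40 N (contact force between sieve and catchbox above 40 N).
It fails at once if the sieve is lifted more than 12 mm off the ledges, or tipped by more than 0.2 rad (z of sieve_grip in the frame of catchbox above 0.13 m or angle between sieve_grip's own z axis and vertical above 0.2 rad).
It fails at once if the fingers touch a nodule (contact force between the fingers and small0 above 0.5 N or contact force between the fingers and small1 above 0.5 N or contact force between the fingers and small2 above 0.5 N or contact force between the fingers and small3 above 0.5 N or contact force between the fingers and small4 above 0.5 N or contact force between the fingers and large0 above 0.5 N or contact force between the fingers and large1 above 0.5 N or contact force between the fingers and large2 above 0.5 N).
It fails at once if the wash bottle, the amber cup or the jar is moved more than 25 mm (distance of any of washbottle_mid, ambercup_mid, jar_mid from where it was at the start of the episode above 0.025 m).
It also fails if it takes over 48 s, if anything falls off the work surface, if the arm or the gripper's body presses on something with over 40 N, if the wrist force passes 120 N, or if a joint passes its speed limit or range.

## Working session

There is one attempt and no reset: what is moved stays moved. The work goes in short steps, Python scripts to look and compute and a shell command to move; the robot and the scene stay as the last step left them, time stands still between calls to the robot, and variables do not carry over. Pictures are saved under pics/ and viewed, about 8 in all and at most 12, crops included, and the job is handed in when it is done.

```bash
mkdir -p pics; cat > h.py <<'E'
import cv2,numpy as np
from cell import *
def ray(cam,px):
    c=get_calibration(cam);K=np.array(c["intrinsics"],float);D=np.array(c["D"],float)
    u=cv2.undistortPoints(np.array([[px]],float),K,D)[0,0]
    R=np.array(c["R"]);t=np.array(c["t"]).ravel()
    d=R.T@np.array([u[0],u[1],1]);return -R.T@t,d/np.linalg.norm(d)
def onz(cam,px,z):
    o,d=ray(cam,px);return o+d*(z-o[2])/d[2]
def tri(pa,pb,a="top",b="side"):
    A=np.zeros((3,3));v=np.zeros(3)
    for c,p in((a,pa),(b,pb)):
        o,d=ray(c,p);P=np.eye(3)-np.outer(d,d);A+=P;v+=P@o
    return np.linalg.solve(A,v)
E
python3 - <<'E'
from h import *
s=read_state();print(s)
for c in("top","side"):
    cv2.imwrite(f"pics/{c}0.png",grab_frame(c))
    for n in("sieve_grip","sieve_tongue","stop_end","home_faces","roller_catch","ledges","washbottle_mid","ambercup_mid","jar_mid","large0","small0","sieve_floor"):
        print(c,n,[(np.round(m["centre"],1).tolist(),round(m["conf"],2)) for m in mark_of(n,c)][:9])
E
```

```text
{'time': 0.0, 'joint_pos': array([ 1.30599953e+00,  2.41461537e-01,  3.71982802e-03,  1.33518983e+00,
       -1.60638882e-06,  1.57077977e+00]), 'dq': array([ 0.0009138 , -0.00034346, -0.0012569 , -0.00028257, -0.00098496,
       -0.00045093]), 'tau': array([-8.16217562e-04, -3.72313893e+01,  2.52407491e+01,  1.69422990e-02,
       -3.48060337e-05, -6.91371270e-06]), 'ee_pos': array([0.13069191, 0.48196373, 0.23038702]), 'eef_rot': array([-3.13945744e+00,  1.57102464e-06,  2.87681242e+00]), 'ft_force': array([ 1.20526313, -0.73632234,  0.25252567]), 'ft_torque': array([ 0.04697905,  0.00933248, -0.03929472]), 'grip_width': 0.08541201544463649}
top sieve_grip [([331.9, 265.9], 0.79)]
top sieve_tongue [([272.3, 278.7], 0.64)]
top stop_end [([417.5, 266.6], 0.72)]
top home_faces [([276.4, 278.4], 0.73), ([335.9, 272.1], 0.28)]
top roller_catch [([264.3, 278.6], 0.63), ([335.6, 274.0], 0.5)]
top ledges [([334.6, 273.3], 0.93)]
top washbottle_mid [([177.1, 308.3], 0.82)]
top ambercup_mid [([480.8, 256.1], 0.92)]
top jar_mid [([375.5, 173.4], 0.89), ([274.8, 280.0], 0.25)]
top large0 [([31
[... 360 characters left out ...]
eve_tongue [([316.7, 290.4], 0.92)]
side stop_end [([353.9, 205.8], 0.96)]
side home_faces [([318.7, 291.3], 0.95)]
side roller_catch [([315.1, 298.4], 0.88)]
side ledges [([336.6, 258.8], 0.64)]
side washbottle_mid [([310.9, 357.9], 0.96)]
side ambercup_mid [([361.6, 180.3], 0.86), ([333.9, 272.9], 0.48)]
side jar_mid [([270.7, 211.0], 0.71)]
side large0 [([248.6, 303.7], 0.79), ([406.3, 320.0], 0.78), ([309.5, 260.5], 0.76), ([355.8, 246.7], 0.66), ([328.8, 263.6], 0.65), ([404.3, 271.4], 0.49), ([335.4, 236.9], 0.27)]
side small0 [([335.4, 258.9], 0.57), ([330.0, 254.3], 0.47), ([358.2, 258.7], 0.43)]
side sieve_floor [([331.8, 259.7], 0.57), ([333.8, 256.2], 0.23), ([336.7, 262.0], 0.2)]
```

```bash
python3 - <<'E'
from h import *
a=cv2.imread("pics/top0.png");b=cv2.imread("pics/side0.png")
A=cv2.resize(a[150:400,150:510],(576,400));B=cv2.resize(b[160:385,230:430],(0,0),fx=2,fy=2)
B=cv2.resize(b[150:390,220:430],(350,400))
im=np.zeros((400,800,3),np.uint8);im[:,:450]=cv2.resize(A,(450,400))if 0 else cv2.resize(a[150:400,228:509],(450,400));im[:,450:]=B
cv2.imwrite("pics/c0.png",im)
M={"grip":([331.9,265.9],[335,238.1]),"tongue":([272.3,278.7],[316.7,290.4]),"stop":([417.5,266.6],[353.9,205.8]),"home":([276.4,278.4],[318.7,291.3]),"roll":([264.3,278.6],[315.1,298.4]),"ledges":([334.6,273.3],[336.6,258.8]),"bottle":([177.1,308.3],[310.9,357.9]),"cup":([480.8,256.1],[361.6,180.3]),"jar":([375.5,173.4],[270.7,211])}
for k,(p,q) in M.items(): print(k,tri(p,q).round(4))
st=tri(*M["stop"]);ro=tri(*M["roll"]);d=ro-st;print("yaw of box y",np.arctan2(d[1],d[0]),np.linalg.norm(d[:2]))
print("grip z.118",onz("top",M["grip"][0],.118),onz("side",M["grip"][1],.118))
E
```

```text
grip [0.5557 0.0339 0.1064]
tongue [0.5457 0.1354 0.0638]
stop [ 0.5625 -0.1075  0.0685]
home [0.5458 0.1293 0.0545]
roll [0.545  0.1494 0.057 ]
ledges [0.5516 0.0302 0.0438]
bottle [0.4946 0.2857 0.0844]
cup [ 0.5829 -0.2192  0.0478]
jar [ 0.7336 -0.0435  0.0433]
yaw of box y 1.6386853762736049 0.2574655212942115
grip z.118 [0.55693598 0.03438802 0.118     ] [0.54884607 0.04424334 0.118     ]
```

View pics/c0.png

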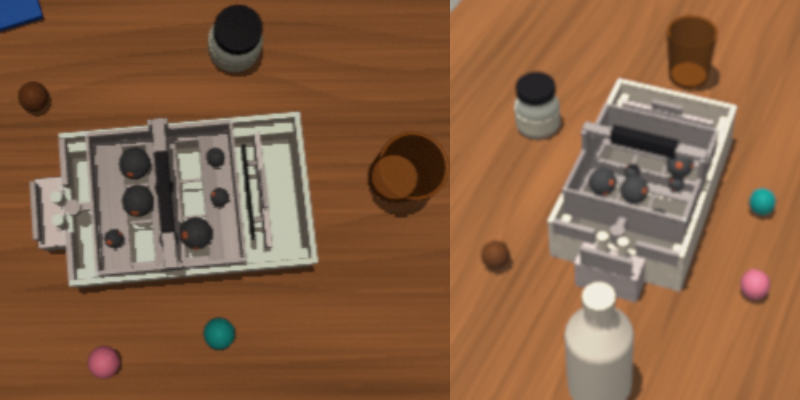

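The handle is the black bar at top px (331,268) and side px (335,238). The look-alike balls outside the box are brown, pink and turquoise, and nothing else resembles the handle. The box's y axis is at 1.639 rad with its origin at about (0.553, 0.031), so the grip is near (0.553, 0.036). Next I move above it.

```bash
python3 -m creep '[{"hand":8.5,"delta_pos":[4.2,-4.5,0],"spin":-0.18},{"hand":8.5,"delta_pos":[8.4,-9,0],"spin":-0.36},{"hand":8.5,"delta_pos":[12.6,-13.4,0],"spin":-0.54},{"hand":8.5,"delta_pos":[16.9,-17.8,0],"spin":-0.72},{"hand":8.5,"delta_pos":[21.1,-22.3,0],"spin":-0.9},{"hand":8.5,"delta_pos":[25.3,-26.8,0],"spin":-1.08},{"hand":8.5,"delta_pos":[29.5,-31.2,0],"spin":-1.26},{"hand":8.5,"delta_pos":[33.8,-35.7,0],"spin":-1.44}]' 40
python3 -m creep '[{"hand":8.5,"delta_pos":[4.2,-4.5,0],"spin":-0.18},{"hand":8.5,"delta_pos":[8.4,-8.9,0],"spin":-0.36},{"hand":8.5,"delta_pos":[8.4,-8.9,-1],"spin":-0.54},{"hand":8.5,"delta_pos":[8.4,-8.9,-2],"spin":-0.72},{"hand":8.5,"delta_pos":[8.4,-8.9,-3],"spin":-0.9},{"hand":8.5,"delta_pos":[8.4,-8.9,-4],"spin":-1.08},{"hand":8.5,"delta_pos":[8.4,-8.9,-4],"spin":-1.26},{"hand":8.5,"delta_pos":[8.4,-8.9,-4],"spin":-1.37}]'
python3 - <<'E'
from h import *
from scipy.spatial.transform import Rotation as Ro
s=read_state();im=grab_frame("wrist");cv2.imwrite("pics/w1.png",im)
print(s["ee_pos"],s["eef_rot"],s["joint_pos"],s["ft_force"])
c=get_calibration("wrist");K=np.array(c["intrinsics"]);T=np.array(c["T_tool_cam"])
R=Ro.from_euler("xyz",s["eef_rot"]).as_matrix()
for n,z in(("sieve_grip",.118),("sieve_tongue",.07),("ledges",.046),("home_faces",.055),("sieve_floor",.053)):
    for m in mark_of(n,"wrist")[:2]:
        u=cv2.undistortPoints(np.array([[m["centre"]]],float),K,np.array(c["D"],float))[0,0]
        o=R@T[:3,3]+s["ee_pos"];d=R@T[:3,:3]@np.array([*u,1]);print(n,round(m["conf"],2),np.round(m["centre"]),(o+d*(z-o[2])/d[2]).round(4))
E
```

```text
time: 2.3
ee_pos: [0.4701, 0.124, 0.2316]
eef_rot: [3.141, -0.001, 1.431]
ft_force: [0.6, 1.0, 0.3]
grip_width: 0.0849
time: 3.3
ee_pos: [0.5527, 0.0365, 0.191]
eef_rot: [3.142, 0.001, 0.066]
ft_force: [0.4, 0.7, 0.7]
grip_width: 0.085
[0.55272495 0.03651952 0.1909994 ] [3.14157677e+00 6.00185217e-04 6.58504261e-02] [ 6.59845441e-02  3.67197898e-01  7.46527782e-02  1.27885139e+00
 -1.58028945e-05  3.14172677e+00] [0.44437674 0.69698437 0.68296471]
sieve_grip 0.73 [314. 258.] [0.5484 0.0376 0.118 ]
sieve_grip 0.26 [195. 232.] [0.5608 0.115  0.118 ]
sieve_tongue 0.71 [197. 234.] [0.5428 0.1299 0.07  ]
ledges 0.71 [321. 226.] [0.5494 0.0315 0.046 ]
home_faces 0.73 [196. 232.] [0.5393 0.1355 0.055 ]
home_faces 0.28 [315. 223.] [0.5538 0.0368 0.055 ]
sieve_floor 0.9 [315. 223.] [0.5534 0.0368 0.053 ]
```

View pics/w1.png

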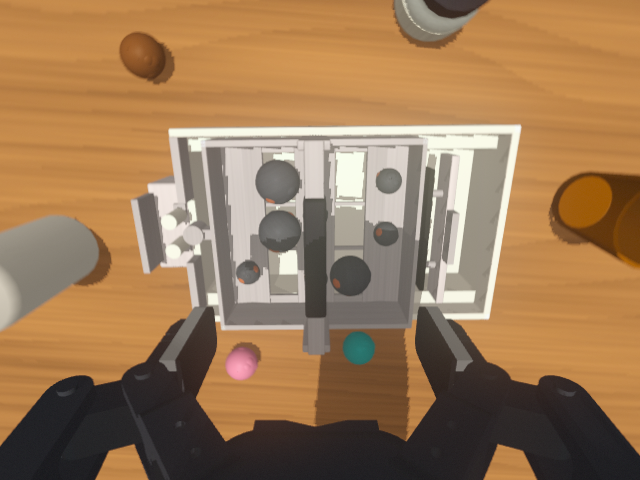

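The wrist view shows the handle bar at (315,258), centred under the hand and parallel to it. It also shows three large and three small nodules. Joint 6 is right at its limit, so I turn the hand half a turn back (same grasp), then go down.

```bash
python3 -m creep '[{"hand":8.5,"delta_pos":[0,0,0],"spin":0.18},{"hand":8.5,"delta_pos":[0,0,0],"spin":0.36},{"hand":8.5,"delta_pos":[0,0,0],"spin":0.54},{"hand":8.5,"delta_pos":[0,0,0],"spin":0.72},{"hand":8.5,"delta_pos":[0,0,0],"spin":0.9},{"hand":8.5,"delta_pos":[0,0,0],"spin":1.08},{"hand":8.5,"delta_pos":[0,0,0],"spin":1.26},{"hand":8.5,"delta_pos":[0,0,0],"spin":1.44}]' 
python3 -m creep '[{"hand":8.5,"delta_pos":[0,0,0],"spin":0.18},{"hand":8.5,"delta_pos":[0,0,0],"spin":0.36},{"hand":8.5,"delta_pos":[0,0,0],"spin":0.54},{"hand":8.5,"delta_pos":[0,0,0],"spin":0.72},{"hand":8.5,"delta_pos":[0,0,0],"spin":0.9},{"hand":8.5,"delta_pos":[0,0,0],"spin":1.08},{"hand":8.5,"delta_pos":[0,0,0],"spin":1.26},{"hand":8.5,"delta_pos":[0,0,0],"spin":1.44}]'
python3 -m creep '[{"hand":8.5,"delta_pos":[0,0,0],"spin":0.17},{"hand":8.5,"delta_pos":[0,0,-2],"spin":0.262},{"hand":8.5,"delta_pos":[0,0,-4],"spin":0.262},{"hand":8.5,"delta_pos":[0,0,-6],"spin":0.262},{"hand":6,"delta_pos":[0,0,-7.5],"spin":0.262},{"hand":4,"delta_pos":[0,0,-8.5],"spin":0.262},{"hand":3,"delta_pos":[0,0,-8.9],"spin":0.262},{"hand":3,"delta_pos":[0,0,-8.9],"spin":0.262}]'
python3 - <<'E'
from h import *
s=read_state();im=grab_frame("side");cv2.imwrite("pics/s2.png",cv2.resize(im[150:350,220:460],(720,600)))
print(s["joint_pos"].round(3))
E
```

```text
time: 4.6
ee_pos: [0.5529, 0.0366, 0.1914]
eef_rot: [3.142, -0.0, 1.512]
ft_force: [-0.4, 1.0, -0.3]
grip_width: 0.0846
time: 5.6
ee_pos: [0.5529, 0.0366, 0.1914]
eef_rot: [3.142, 0.0, 2.952]
ft_force: [-0.1, 0.6, -0.5]
grip_width: 0.0852
time: 6.6
ee_pos: [0.553, 0.0366, 0.1024]
eef_rot: [-3.142, 0.0, -3.074]
ft_force: [-0.4, 0.3, 0.5]
grip_width: 0.0298
[ 6.600e-02  4.330e-01 -6.800e-02  1.069e+00 -0.000e+00 -1.000e-03]
```

View pics/s2.png

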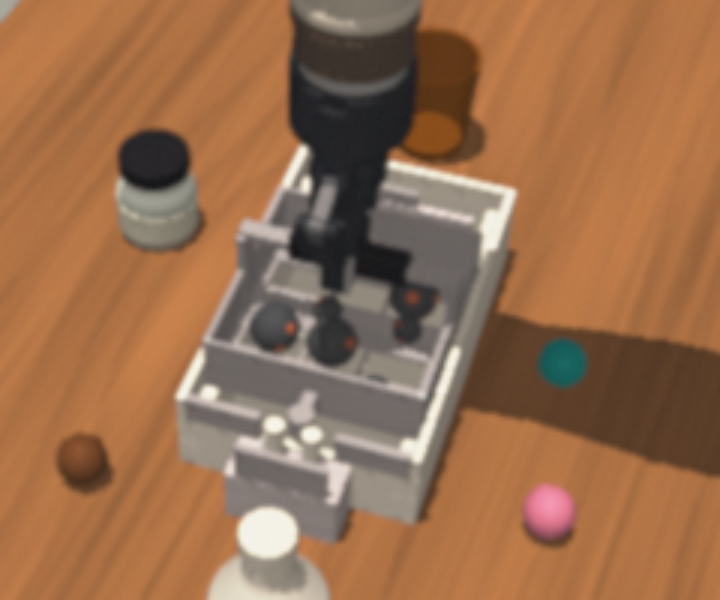

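The fingers straddle the black bar (crop px 370,260), clear of the nodules. I close on it now.

```bash
python3 -m creep '[{"hand":1.6,"delta_pos":[0,0,0],"spin":0},{"hand":1,"delta_pos":[0,0,0],"spin":0},{"hand":1,"delta_pos":[0,0,0],"spin":0},{"hand":1,"delta_pos":[0,0,0],"spin":0},{"hand":1,"delta_pos":[0,0,0],"spin":0},{"hand":1,"delta_pos":[0,0,0],"spin":0},{"hand":1,"delta_pos":[0,0,0],"spin":0},{"hand":1,"delta_pos":[0,0,0],"spin":0}]' 70
```

```text
time: 7.65
ee_pos: [0.5535, 0.0367, 0.1032]
eef_rot: [3.141, 0.002, -3.074]
ft_force: [-1.2, 0.2, 5.5]
grip_width: 0.0128
```

```bash
python3 -m creep '[{"hand":1,"delta_pos":[0.01,-0.15,0.05],"spin":0},{"hand":1,"delta_pos":[0.02,-0.3,0.05],"spin":0},{"hand":1,"delta_pos":[0.03,-0.4,0.05],"spin":0},{"hand":1,"delta_pos":[0.03,-0.5,0.05],"spin":0},{"hand":1,"delta_pos":[0.04,-0.6,0.05],"spin":0},{"hand":1,"delta_pos":[0.04,-0.6,0.05],"spin":0},{"hand":1,"delta_pos":[0.04,-0.6,0.05],"spin":0},{"hand":1,"delta_pos":[0.04,-0.6,0.05],"spin":0}]'
```

```text
time: 8.65
ee_pos: [0.5536, 0.0308, 0.1032]
eef_rot: [3.141, 0.001, -3.074]
ft_force: [-0.1, 2.4, 5.4]
grip_width: 0.0126
```

```bash
python3 -m creep '[{"hand":1,"delta_pos":[0.01,-0.15,0],"spin":0},{"hand":1,"delta_pos":[0.02,-0.3,0],"spin":0},{"hand":1,"delta_pos":[0.03,-0.4,0],"spin":0},{"hand":1,"delta_pos":[0.03,-0.5,0],"spin":0},{"hand":1,"delta_pos":[0.04,-0.6,0],"spin":0},{"hand":1,"delta_pos":[0.04,-0.6,0],"spin":0},{"hand":1,"delta_pos":[0.04,-0.6,0],"spin":0},{"hand":1,"delta_pos":[0.04,-0.6,0],"spin":0}]'
```

```text
time: 9.65
ee_pos: [0.5538, 0.0264, 0.1032]
eef_rot: [3.138, 0.001, -3.073]
ft_force: [-0.3, 7.1, 6.4]
grip_width: 0.0128
```

```bash
python3 -m creep '[{"hand":1,"delta_pos":[0.01,-0.1,0],"spin":0},{"hand":1,"delta_pos":[0.01,-0.2,0],"spin":0},{"hand":1,"delta_pos":[0.02,-0.25,0],"spin":0},{"hand":1,"delta_pos":[0.02,-0.3,0],"spin":0},{"hand":1,"delta_pos":[0.02,-0.3,0],"spin":0},{"hand":1,"delta_pos":[0.02,-0.3,0],"spin":0},{"hand":1,"delta_pos":[0.02,-0.3,0],"spin":0},{"hand":1,"delta_pos":[0.02,-0.3,0],"spin":0}]'
python3 - <<'E'
from h import *
im=grab_frame("top");cv2.imwrite("pics/t3.png",cv2.resize(im[210:330,250:430],(720,480)))
for n in("sieve_tongue","small0","large0","roller_catch"):print(n,[(np.round(m["centre"],1).tolist(),round(m["conf"],2)) for m in mark_of(n,"top")][:8])
E
```

```text
time: 10.65
ee_pos: [0.5539, 0.0244, 0.1033]
eef_rot: [3.136, 0.001, -3.072]
ft_force: [-1.0, 9.9, 6.0]
grip_width: 0.0128
sieve_tongue [([281.5, 279.9], 0.39), ([264.2, 278.2], 0.34)]
small0 []
large0 [([247.8, 209.9], 0.68)]
roller_catch [([266.0, 277.8], 0.89)]
```

View pics/t3.png

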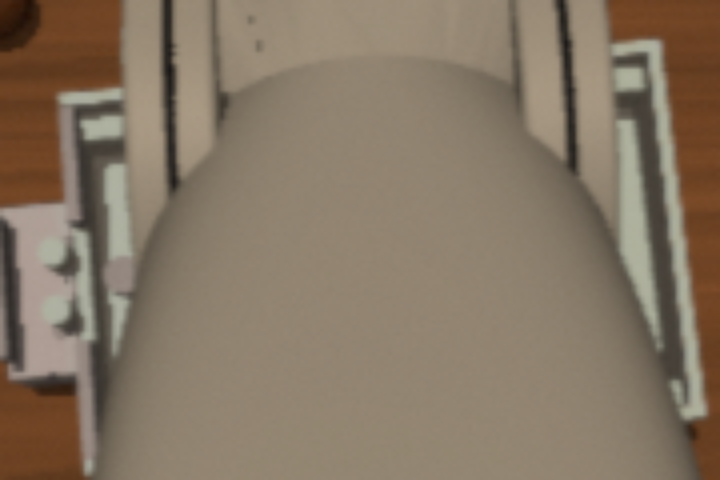

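The buffer contact is at TCP y ≈ 0.0288 (force 9.9 N, plate about 4.5 mm in). The catch should begin near TCP y ≈ 0.045. I start with conservative brisk strokes.

```bash
python3 -m creep '[{"hand":1,"delta_pos":[-0.13,1.9,0],"spin":0},{"hand":1,"delta_pos":[-0.03,0.4,0],"spin":0},{"hand":1,"delta_pos":[-0.14,2.1,0],"spin":0},{"hand":1,"delta_pos":[-0.03,0.4,0],"spin":0},{"hand":1,"delta_pos":[-0.14,2.1,0],"spin":0},{"hand":1,"delta_pos":[-0.03,0.4,0],"spin":0},{"hand":1,"delta_pos":[-0.14,2.1,0],"spin":0},{"hand":1,"delta_pos":[-0.03,0.4,0],"spin":0}]'
python3 - <<'E'
from h import *
s=read_state();print(s["ee_pos"],s["ft_force"],s["dq"].round(3))
im=grab_frame("side");s=read_state();print(s["ee_pos"],s["ft_force"]);w=grab_frame("wrist")
for c in("side","wrist"):
  for n in("small0","large0"):print(c,n,[(np.round(m["centre"],1).tolist(),round(m["conf"],2)) for m in mark_of(n,c)][:9])
v=np.zeros((400,800,3),np.uint8);v[:,:340]=cv2.resize(im[190:310,280:382],(340,400));v[:,340:]=cv2.resize(w[90:370,150:470],(460,400))
cv2.imwrite("pics/v4.png",v)
E
```

```text
time: 11.9
ee_pos: [0.5539, 0.0272, 0.1032]
eef_rot: [3.14, 0.001, -3.072]
ft_force: [-0.8, 4.4, 6.2]
grip_width: 0.0129
[0.55387182 0.027237   0.10318649] [-0.79331232  4.43934675  6.23254146] [-0.268  0.003  0.003  0.012  0.02  -0.258]
[0.55391478 0.02499068 0.10318591] [0.07659874 2.18859238 5.73939435]
side small0 [([342.9, 295.8], 0.65), ([318.6, 246.5], 0.41)]
side large0 [([360.2, 243.0], 0.75), ([247.7, 300.8], 0.7), ([312.1, 256.7], 0.68), ([332.4, 259.0], 0.63), ([407.5, 267.7], 0.6)]
wrist small0 [([277.5, 239.5], 0.97), ([251.2, 310.2], 0.75), ([281.3, 295.5], 0.71)]
wrist large0 [([365.4, 268.0], 0.76), ([261.2, 204.6], 0.75), ([503.7, 399.2], 0.56), ([361.4, 331.0], 0.55)]
```

View pics/v4.png

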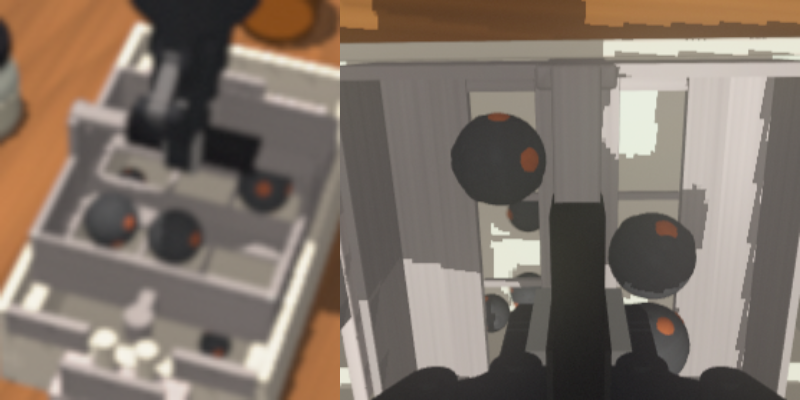

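The first burst dropped at least four small nodules. Three show below the slots at wrist px (277,239), (251,310) and (281,295), and one lies in the tray at side px (343,296). The three large ones are still in the sieve. I shake again to make sure of the fifth.

```bash
python3 -m creep '[{"hand":1,"delta_pos":[-0.12,1.75,0],"spin":0},{"hand":1,"delta_pos":[0.01,-0.1,0],"spin":0},{"hand":1,"delta_pos":[-0.12,1.75,0],"spin":0},{"hand":1,"delta_pos":[0.01,-0.1,0],"spin":0},{"hand":1,"delta_pos":[-0.12,1.75,0],"spin":0},{"hand":1,"delta_pos":[0.01,-0.1,0],"spin":0},{"hand":1,"delta_pos":[-0.12,1.75,0],"spin":0},{"hand":1,"delta_pos":[0.01,-0.1,0],"spin":0}]'
python3 -m creep '[{"hand":1,"delta_pos":[-0.12,1.8,0],"spin":0},{"hand":1,"delta_pos":[0,0,0],"spin":0},{"hand":1,"delta_pos":[-0.12,1.8,0],"spin":0},{"hand":1,"delta_pos":[0,0,0],"spin":0},{"hand":1,"delta_pos":[-0.12,1.8,0],"spin":0},{"hand":1,"delta_pos":[0,0,0],"spin":0},{"hand":1,"delta_pos":[-0.12,1.8,0],"spin":0},{"hand":1,"delta_pos":[-0.12,1.8,0],"spin":0}]'
python3 - <<'E'
from h import *
im=grab_frame("side");w=grab_frame("wrist")
for c in("side","wrist"):
  for n in("small0","large0"):print(c,n,[(np.round(m["centre"],1).tolist(),round(m["conf"],2)) for m in mark_of(n,c)][:9])
v=np.zeros((400,800,3),np.uint8);v[:,:340]=cv2.resize(im[190:310,280:382],(340,400));v[:,340:]=cv2.resize(w[90:370,150:470],(460,400))
cv2.imwrite("pics/v5.png",v)
E
```

```text
time: 13.2
ee_pos: [0.5539, 0.0264, 0.1032]
eef_rot: [3.14, 0.001, -3.071]
ft_force: [-1.9, 8.0, 7.6]
grip_width: 0.0128
time: 14.2
ee_pos: [0.5529, 0.043, 0.1032]
eef_rot: [-3.141, 0.001, -3.074]
ft_force: [0.2, 2.7, 4.9]
grip_width: 0.0126
side small0 [([318.5, 243.9], 0.61), ([341.3, 257.9], 0.59), ([322.5, 246.0], 0.36)]
side large0 [([404.7, 267.4], 0.78), ([245.0, 302.0], 0.77), ([330.3, 265.9], 0.65), ([404.8, 321.2], 0.6), ([312.9, 262.8], 0.58), ([352.2, 206.3], 0.29)]
wrist small0 [([387.6, 187.6], 0.78), ([249.8, 296.0], 0.76), ([242.0, 235.4], 0.61)]
wrist large0 [([364.9, 262.2], 0.93), ([262.1, 200.5], 0.69), ([484.3, 395.8], 0.68)]
```

View pics/v5.png

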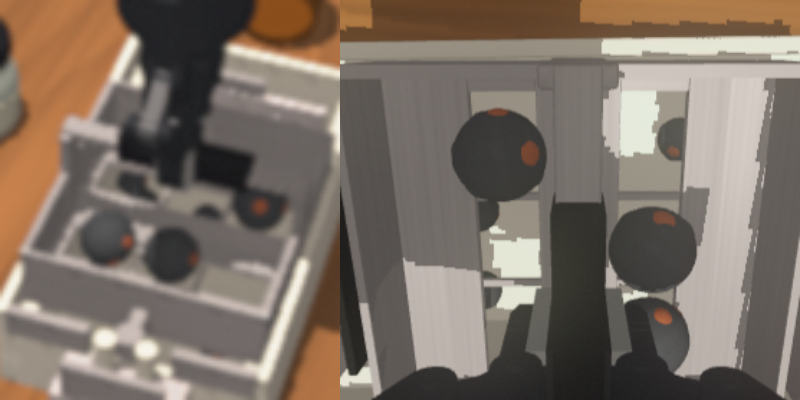

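The outer troughs are clear, with small nodules visible only below the slots. The middle trough is partly hidden by the hand, so I give one more burst before pushing home slowly.

```bash
python3 -m creep '[{"hand":1,"delta_pos":[0.12,-1.8,0],"spin":0},{"hand":1,"delta_pos":[0,0,0],"spin":0},{"hand":1,"delta_pos":[0.12,-1.85,0],"spin":0},{"hand":1,"delta_pos":[0,0,0],"spin":0},{"hand":1,"delta_pos":[0.12,-1.85,0],"spin":0},{"hand":1,"delta_pos":[0,0,0],"spin":0},{"hand":1,"delta_pos":[0.12,-1.85,0],"spin":0},{"hand":1,"delta_pos":[0,0,0],"spin":0}]'
python3 -m creep '[{"hand":1,"delta_pos":[0.12,-1.8,0],"spin":0},{"hand":1,"delta_pos":[0,0,0],"spin":0},{"hand":1,"delta_pos":[0.12,-1.85,0],"spin":0},{"hand":1,"delta_pos":[0,0,0],"spin":0},{"hand":1,"delta_pos":[0.12,-1.85,0],"spin":0},{"hand":1,"delta_pos":[0,0,0],"spin":0},{"hand":1,"delta_pos":[-0.01,0.1,0],"spin":0},{"hand":1,"delta_pos":[-0.02,0.3,0],"spin":0}]'
python3 -m creep '[{"hand":1,"delta_pos":[-0.01,0.15,0],"spin":0},{"hand":1,"delta_pos":[-0.02,0.3,0],"spin":0},{"hand":1,"delta_pos":[-0.03,0.45,0],"spin":0},{"hand":1,"delta_pos":[-0.04,0.6,0],"spin":0},{"hand":1,"delta_pos":[-0.05,0.75,0],"spin":0},{"hand":1,"delta_pos":[-0.06,0.9,0],"spin":0},{"hand":1,"delta_pos":[-0.07,1.0,0],"spin":0},{"hand":1,"delta_pos":[-0.07,1.0,0],"spin":0}]'
```

```text
time: 15.5
ee_pos: [0.5531, 0.0401, 0.1032]
eef_rot: [-3.138, 0.001, -3.078]
ft_force: [0.4, -3.0, 5.1]
grip_width: 0.0128
time: 16.5
ee_pos: [0.5528, 0.0442, 0.1032]
eef_rot: [-3.138, 0.001, -3.076]
ft_force: [0.7, -3.7, 5.3]
grip_width: 0.0129
time: 17.5
ee_pos: [0.5516, 0.0536, 0.1032]
eef_rot: [-3.138, 0.0, -3.076]
ft_force: [-1.2, -2.7, 5.7]
grip_width: 0.0131
```

```bash
python3 -m creep '[{"hand":1,"delta_pos":[-0.01,0.1,0],"spin":0},{"hand":1,"delta_pos":[-0.01,0.2,0],"spin":0},{"hand":1,"delta_pos":[-0.02,0.3,0],"spin":0},{"hand":1,"delta_pos":[-0.03,0.4,0],"spin":0},{"hand":1,"delta_pos":[-0.03,0.5,0],"spin":0},{"hand":1,"delta_pos":[-0.03,0.5,0],"spin":0},{"hand":1,"delta_pos":[-0.03,0.5,0],"spin":0},{"hand":1,"delta_pos":[-0.03,0.5,0],"spin":0}]'
```

```text
time: 18.5
ee_pos: [0.551, 0.0599, 0.1032]
eef_rot: [-3.14, -0.0, -3.074]
ft_force: [-1.5, -0.6, 5.5]
grip_width: 0.0129
```

```bash
python3 -m creep '[{"hand":1,"delta_pos":[0,0.1,0],"spin":0},{"hand":1,"delta_pos":[-0.01,0.2,0],"spin":0},{"hand":1,"delta_pos":[-0.02,0.3,0],"spin":0},{"hand":1,"delta_pos":[-0.02,0.3,0],"spin":0},{"hand":1,"delta_pos":[-0.02,0.3,0],"spin":0},{"hand":1,"delta_pos":[-0.02,0.3,0],"spin":0},{"hand":1,"delta_pos":[-0.02,0.3,0],"spin":0},{"hand":1,"delta_pos":[-0.02,0.3,0],"spin":0}]'
```

```text
time: 19.5
ee_pos: [0.5512, 0.061, 0.1032]
eef_rot: [-3.136, 0.0, -3.076]
ft_force: [-0.2, -6.3, 5.7]
grip_width: 0.013
```

```bash
python3 - <<'E'
from h import *
im=grab_frame("side");w=grab_frame("wrist")
for c in("side","wrist"):
  for n in("small0","large0"):print(c,n,[(np.round(m["centre"],1).tolist(),round(m["conf"],2)) for m in mark_of(n,c)][:9])
v=np.zeros((400,800,3),np.uint8);v[:,:340]=cv2.resize(im[190:310,280:382],(340,400));v[:,340:]=cv2.resize(w[90:370,150:470],(460,400))
cv2.imwrite("pics/v6.png",v)
E
```

```text
side small0 [([322.4, 249.0], 0.61), ([341.3, 255.6], 0.42)]
side large0 [([328.9, 271.5], 0.63), ([311.1, 270.0], 0.61), ([356.8, 255.2], 0.55), ([402.6, 320.9], 0.55), ([247.5, 301.1], 0.55), ([407.0, 267.8], 0.44)]
wrist small0 [([360.0, 186.4], 0.61), ([364.0, 319.8], 0.41)]
wrist large0 [([259.3, 196.5], 0.8), ([366.6, 259.8], 0.8), ([362.1, 321.1], 0.78), ([190.3, 2.6], 0.58), ([485.9, 271.2], 0.57)]
```

View pics/v6.png

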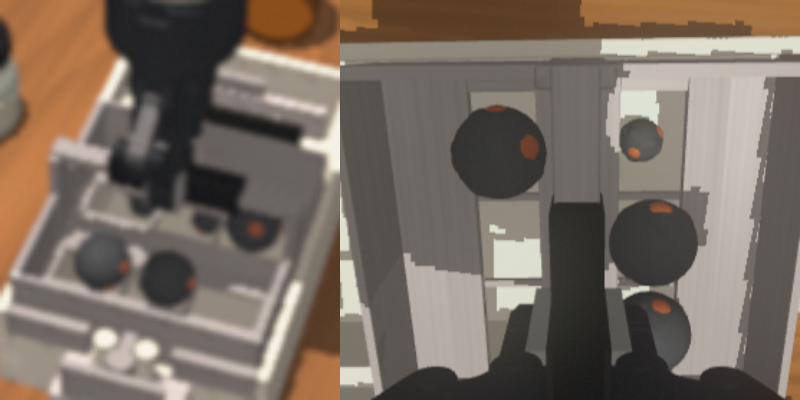

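The tongue is through the rollers, and the push stalls at TCP y 0.061 with 6 N, as expected for home. I ease off, release, rise and check from above.

```bash
python3 -m creep '[{"hand":1,"delta_pos":[0.01,-0.1,0.05],"spin":0},{"hand":1,"delta_pos":[0.01,-0.15,0.1],"spin":0},{"hand":3,"delta_pos":[0.01,-0.15,0.1],"spin":0},{"hand":4,"delta_pos":[0.01,-0.15,0.1],"spin":0},{"hand":4,"delta_pos":[0.01,-0.15,0.1],"spin":0},{"hand":4,"delta_pos":[0.01,-0.15,1.5],"spin":0},{"hand":4,"delta_pos":[0.01,-0.15,4],"spin":0},{"hand":4,"delta_pos":[0.01,-0.15,8],"spin":0}]'
python3 -m creep '[{"hand":4,"delta_pos":[-2,0,4],"spin":0},{"hand":4,"delta_pos":[-6,0,5],"spin":0},{"hand":4,"delta_pos":[-10,0,6],"spin":0},{"hand":4,"delta_pos":[-14,0,6],"spin":0},{"hand":4,"delta_pos":[-17,0,6],"spin":0},{"hand":4,"delta_pos":[-17,0,6],"spin":0},{"hand":4,"delta_pos":[-17,0,6],"spin":0},{"hand":4,"delta_pos":[-17,0,6],"spin":0}]'
python3 - <<'E'
from h import *
t=grab_frame("top");im=grab_frame("side");w=grab_frame("wrist");cv2.imwrite("pics/w7.png",w)
R={}
for c in("top","side"):
  for n in("small0","large0","sieve_grip","sieve_tongue","washbottle_mid","ambercup_mid","jar_mid"):
    R[c,n]=mark_of(n,c);print(c,n,[(np.round(m["centre"],1).tolist(),round(m["conf"],2)) for m in R[c,n]][:9])
for n in("sieve_grip","sieve_tongue"):print(n,tri(R["top",n][0]["centre"],R["side",n][0]["centre"]).round(4))
v=np.zeros((500,800,3),np.uint8);v[:,:480]=cv2.resize(t[210:340,255:380],(480,500));v[:320,480:]=cv2.resize(im[190:310,270:390],(320,320));v[320:,480:]=cv2.resize(w,(240,180)).repeat(2,1)[:,:320] if 0 else cv2.resize(w,(320,180))
cv2.imwrite("pics/v7.png",v)
E
```

```text
time: 20.8
ee_pos: [0.5503, 0.0621, 0.1834]
eef_rot: [3.142, -0.002, -3.074]
ft_force: [0.3, -0.3, -0.1]
grip_width: 0.0399
time: 21.8
ee_pos: [0.3821, 0.0621, 0.2431]
eef_rot: [3.142, 0.001, -3.075]
ft_force: [0.2, -0.2, -0.2]
grip_width: 0.0399
top small0 [([362.7, 245.7], 0.5), ([303.8, 300.0], 0.48)]
top large0 [([246.2, 210.8], 0.79), ([334.8, 299.4], 0.71), ([362.6, 359.2], 0.66), ([301.3, 277.8], 0.65), ([299.8, 255.4], 0.6)]
top sieve_grip [([316.0, 269.5], 0.67)]
top sieve_tongue [([259.3, 280.6], 0.91)]
top washbottle_mid [([173.0, 310.4], 0.69)]
top ambercup_mid [([478.3, 257.4], 0.57)]
top jar_mid [([374.1, 171.8], 0.83)]
side small0 [([322.2, 248.5], 0.62), ([338.8, 257.5], 0.5), ([335.0, 259.4], 0.37)]
side large0 [([310.4, 268.4], 0.79), ([357.3, 259.7], 0.67), ([401.9, 323.3], 0.59), ([247.8, 303.2], 0.55), ([331.4, 275.3], 0.54), ([405.9, 267.5], 0.54)]
side sieve_grip [([333.5, 244.8], 0.73)]
side sieve_tongue [([313.3, 297.1], 0.88), ([331.9, 265.9], 0.71), ([330.1, 274.9], 0.23)]
side washbottle_mid [([312.1, 356.2], 0.96)]
side ambercup_mid [([360.7, 184.2], 0.89)]
side jar_mid [([269.3, 211.9], 0.78), ([334.9, 274.4], 0.36)]
sieve_grip [0.549  0.059  0.1147]
sieve_tongue [0.5428 0.1565 0.0695]
```

View pics/v7.png

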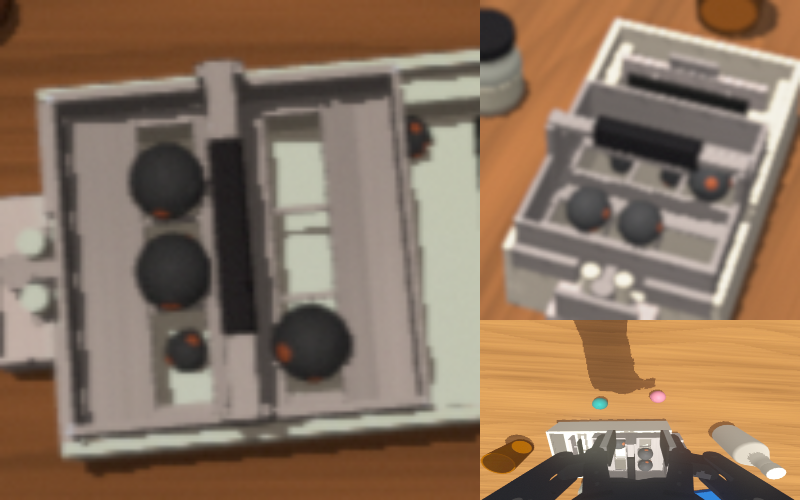

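```bash
python3 - <<'E'
from h import *
from scipy.spatial.transform import Rotation as Ro
O=np.array([.5527,.0311]);a=.068;B=np.array([[np.cos(a),np.sin(a)],[-np.sin(a),np.cos(a)]])
def box(P):return ((B@(P[:2]-O))*1000).round(0)
for c,p in(("side",(322.2,248.5)),("side",(338.8,257.5)),("side",(335,259.4)),("top",(362.7,245.7)),("top",(303.8,300))):
    print(c,p,"tray",box(onz(c,p,.015)),"sieve floor",box(onz(c,p,.062)))
s=read_state();w=grab_frame("wrist")
for n in("small0","large0"):print(n,[(np.round(m["centre"],1).tolist(),round(m["conf"],2)) for m in mark_of(n,"wrist")][:9])
c=get_calibration("wrist");K=np.array(c["intrinsics"]);T=np.array(c["T_tool_cam"]);R=Ro.from_euler("xyz",s["eef_rot"]).as_matrix()
for m in mark_of("small0","wrist"):
    u=cv2.undistortPoints(np.array([[m["centre"]]],float),K,np.array(c["D"],float))[0,0]
    o=R@T[:3,3]+s["ee_pos"];d=R@T[:3,:3]@np.array([*u,1]);print(np.round(m["centre"]),*[box(o+d*(z-o[2])/d[2]) for z in(.015,.062)])
cv2.imwrite("pics/w8.png",cv2.resize(w[200:400,130:400],(800,592)))
E
```

```text
side (322.2, 248.5) tray [ 41. -43.] sieve floor [27. -2.]
side (338.8, 257.5) tray [ -0. -31.] sieve floor [-12.  10.]
side (335, 259.4) tray [  5. -23.] sieve floor [-6. 17.]
top (362.7, 245.7) tray [ 51. -54.] sieve floor [ 43. -52.]
top (303.8, 300) tray [-37.  57.] sieve floor [-41.  54.]
small0 []
large0 [([239.4, 228.2], 0.96), ([278.3, 327.9], 0.75), ([331.2, 385.6], 0.67), ([355.2, 207.5], 0.58), ([329.9, 356.7], 0.56), ([146.9, 365.1], 0.22)]
```

View pics/w8.png

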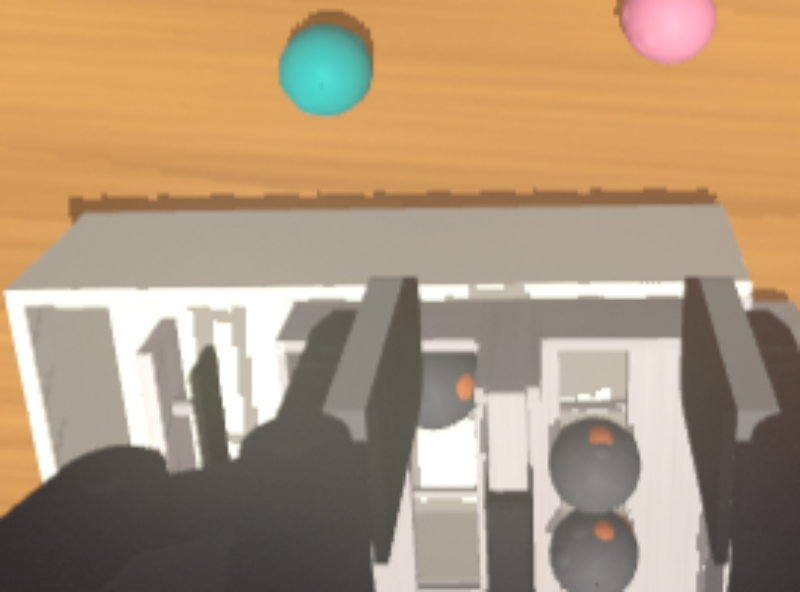

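The sieve is home: the tongue measurement gives y ≈ 29 mm. From above, the handle could hide a nodule lying in the middle trough, so I take an oblique wrist view from the -y side.

```bash
python3 -m creep '[{"hand":4,"delta_pos":[2,-3,0],"spin":0},{"hand":4,"delta_pos":[6,-7,0],"spin":0},{"hand":4,"delta_pos":[10,-8.5,0],"spin":0},{"hand":4,"delta_pos":[14,-8.5,0],"spin":0},{"hand":4,"delta_pos":[17,-8.5,0],"spin":0},{"hand":4,"delta_pos":[17,-8.5,0],"spin":0},{"hand":4,"delta_pos":[17,-8.5,0],"spin":0},{"hand":4,"delta_pos":[17,-8.5,0],"spin":0}]'
python3 - <<'E'
from h import *
w=grab_frame("wrist")
for n in("small0","large0","sieve_grip"):print(n,[(np.round(m["centre"],1).tolist(),round(m["conf"],2)) for m in mark_of(n,"wrist")][:9])
cv2.imwrite("pics/w9.png",w)
E
```

```text
time: 23.85
ee_pos: [0.5504, -0.0228, 0.2431]
eef_rot: [3.142, -0.0, -3.074]
ft_force: [-0.3, 0.1, 0.9]
grip_width: 0.0401
small0 [([504.5, 218.1], 0.7), ([317.9, 252.3], 0.59)]
large0 [([482.2, 314.1], 0.93), ([327.9, 58.5], 0.87), ([432.9, 205.9], 0.85), ([428.1, 248.7], 0.8), ([376.8, 170.4], 0.74)]
sieve_grip [([420.8, 235.9], 0.66)]
```

View pics/w9.png

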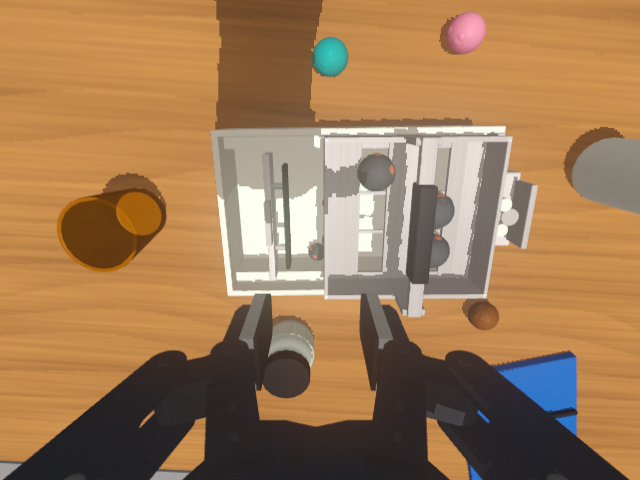

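The middle trough strip (cols 388–410, rows 140–295) is empty beside the handle. Only the three large nodules (377,172), (436,210) and (432,250) are in the sieve, and one small nodule shows in the tray at (318,252). The robot is clear of everything, so I hand in.

```bash
python3 -c "
from cell import *
print(sign_off())"
```

```text
the job is handed in; nothing more can be done
None
```

I shook the sieve against the buffer until the small nodules were out, pushed it home through the roller catch, let go and handed the job in at about 24 s. No verdict came back.

- **Buffer:** I found it by feel at about y = -2 mm in the box's frame and pressed it in about 4.5 mm, estimated from 9.9 N on the tool. The brisk strokes then ran between the buffer and just short of the catch. I did not measure the plate's travel during the strokes. The highest force I read on the tool was about 12 N including the vertical, but it was read only at the end of each move.
- **Sieve home:** the tongue measures at sieve y ≈ 29 mm and the handle at about 28 mm (needs 26.5 to 35). The hand is clear and the force on it is about zero.
- **Large nodules:** all three are visible in the sieve.
- **Small nodules:** all three troughs and both slots look empty of them, including the middle trough in an oblique wrist view under the handle. I did not see all five in the tray at once at the end. I could place three, and the other two are presumably hidden under the sieve floor.
- **Bottle, cup and jar:** they show within about 5 pixels (under about 10 mm) of where they started.
- **Wrong turn:** I first turned the wrist the wrong way and joint 6 read 3.1417 rad, right at its 3.14 limit. I turned it back half a turn before grasping.

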